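Change the label roll on the bakery label dispenser

TASK

The label dispenser on the bakery packing bench has run out. Pull the empty spool straight up out of its two spring clips and lay it in the open tray. Then take the full label roll that fits - the wide one on the wire rack - and press it straight down between the clips until both spindle ends have snapped fully home, let go, and leave the other things on the bench where they are.

Things in the scene. Friction and masses are not known exactly. Their poses are not given: they have to be found in the camera images.
- dispenser: Fixed label dispenser. Origin on the bench under the seat, axes as the seat's. Base 140 mm wide, 12 mm high, x -152 to +73 mm. Two white uprights (|y| 33 to 39, x -30 to +30 mm, 94 mm high) carry the spindle in open notches 19 mm wide, 34 at the mouth. Outside them (|y| 49 to 58) the spring clips, 20 mm wide, 104 mm high. Ahead of x -30 mm only low side plates, rollers and peel plate, under 50 mm high.
- seat (a point): Where the spindle belongs in the dispenser: the centre of a seated spindle's axis, 80 mm above the bench, midway between the uprights. y runs along the spindle (level), z up, -x to the dispenser's front.
- clip_left (a joint): Spring-steel clip at the seat's +y end: lean outwards, rad; 0 = upright, shut. Its nose, 10 mm above the seat, overhangs the spindle end by 4.5 mm, ramped above and slanted below. Coming down, the spindle ends spread the clips from 21 mm above the seat, most (0.08 rad) at 8 to 12 mm, then they snap shut. Pressing in takes some 17 N for the pair (less the roll's weight), pulling out the same.
- clip_right (a joint): The same spring clip at the seat's -y end, a mirror image: lean outwards in rad, 0 = upright, shut.
- empty_spool_center (a point): Centre of the empty spool that starts seated in the dispenser: bare cardboard core 32 mm in diameter, 56 mm long, on a grey plastic spindle 16 mm in diameter, 108 mm long, its ends chamfered to 4 mm over the last 4 mm. y runs along the spindle; x and z may be turned about it. 60 g. It can be gripped across the core between the uprights.
- full_roll_center (a point): Centre of the full wide roll: white paper labels, 116 mm in diameter, 56 mm wide between flat faces, on the same 108 mm spindle; 0.45 kg. y runs along the spindle, x and z may be turned about it. It stands on its rim on the rack, centre 72 mm above the bench. Gripped across its faces with the pads about 16 mm below the top of the rim, the fingers stay clear of spindle, uprights and clips.
- narrow_roll_center (a point): Centre of a narrow label roll that does not fit: also 116 mm in diameter, but only 30 mm wide, spindle 80 mm long. It stands beside the wide roll on the rack, 116 mm from it along the rack, at either end. Leave it.
- rack: Low fixed wire rack on which the two rolls stand on their rims: 230 mm long in y, 126 mm in x, 37 mm high; two rails along y. Origin at the centre of its underside.
- tray_in (a point): Open grey plastic tray for empty spools, fixed: 150 mm in x, 210 mm in y, walls 4 mm thick and 42 mm high. This point is the centre of its inner floor, 4 mm above the bench; z up.
- small_pie: Bystander: small pie in a foil pan with a clear dome, 112 mm in diameter, 43 mm high. Origin at the centre of its underside.
- label_gun: Bystander: hand label gun lying down, about 210 x 36 mm, 64 mm high. Origin on its underside.
- marker: Bystander: marker pen, 120 x 16 x 14 mm, lying along its x axis. Origin at the centre of its underside.
- carton_opener: Bystander: flat carton opener, 140 x 30 x 15 mm, along its x axis. Origin at the centre of its underside.
There are look-alikes about, which are no part of the job. What is shaped like the part that bears full_roll_center but green or pink is not meant.

How it is judged:
By the outcome, as a careful person would: the job done as asked, in the order asked, and still so for the second after the job is handed in, with the robot touching nothing.
It also fails if it takes over 72 s, if anything falls off the work surface, if the arm or the gripper's body presses on something with over 40 N, if the wrist force passes 120 N, or if a joint passes its speed limit or range.

ROBOT

A 6-joint arm with a two-finger parallel gripper is mounted at the origin on the work surface. World frame = base frame: x ahead of the robot, y to its left, z up, the work surface at z = 0. Lengths are in mm, angles in rad, forces in N, time in s.
With the tool pointing down it reaches from about 400 to 925 mm from the base axis. Payload 12.5 kg.
Tool frame: the origin (TCP) lies midway between the tips of the shut fingers; the grasp point (between the pads) lies 19 mm behind it (env.tcp_to_grasp is the distance from the TCP to the grasp point, in mm); z points along the fingers, y is the line along which they close (so a half turn about z gives the same grasp; the last joint's range is limited). The gripper opens to 95 mm and grips with 3 to 60 N. Pads are 20 mm wide; open, the fingers measure 119 mm over their backs; the gripper's body (75 mm by 180 mm) begins 59 mm behind the grasp point.
Start: joints at [-1.382, 0.491, 1.559, -0, 1.092, -0.106], TCP at [181.616, -598.049, 214.661] pointing down, gripper open.
Joint ranges: [-3.1, 3.1], [-0.84, 2.19], [0.05, 2.79], [-1.13, 4.28], [0.06, 2.93], [-2.69, 2.69]. Speed limits (rad/s): [2.22, 2.22, 2.79, 3.14, 3.14, 3.14].

INTERFACE

Orientations are given as [roll, pitch, yaw] about the fixed x, y, z axes, in that order (R = Rz(yaw) Ry(pitch) Rx(roll)).
In Python, from cell import env gives the robot as it stands. The module is installed in compiled form; this text tells all that it offers.
- The arm moves only by the tool step_arm, never from a script. Its argument "plan" is a list that holds one entry, the list of rows, each a list of 5 numbers: the shift along the tool's x, y, z in mm, then the turn about the tool's z in degrees, then the opening, from -1 (shut) to 1 (fully open). A call has 1 to 8 rows; each row is the pose to reach, as a shift and turn from the pose commanded when the call began, along the tool's axes at that moment; what a row does not reach only later rows make up. A row lasts 1/12 s, in which the tool goes at most 41.7 mm and 7.16 degrees, less where a joint would pass 70% of its speed; a pose out of reach is approached as far as the arm can. A call with a gripper value outside its range is refused whole. The fingers move at their own pace and stop on an object; the grip force is fixed at half the most. Time passes only in rows, so rows that repeat a pose let the fingers close. It gives the time, the measured TCP pose, the force, the opening and the grip force at its end, in the units of the state.
- env.state(): the state, without advancing time (a new reading comes with each control period).
- env.read_camera(name): name is "scene" or "top"; returns the picture (400x640x3 uint8, blue, green, red); there is no depth.
- env.get_calibration(name): a dict with "K" (3x3 intrinsics, pixels), "extrinsics" (4x4, takes a point from world to camera coordinates). Camera axes: x right, y up, looking along -z (the intrinsics and any distortion apply to the point x, -y, -z); pixel columns grow to the right and rows downward; lengths in mm; the calibration is good to about 2 mm. A picture is of the moment at which its call begins. get_calibration takes no time and is no camera call.
- env.job_done(): hands the job in; it is judged then, once.
The state is a dict: "t": time; "joints": joint angles; "qvel": joint speeds; "tau": joint torques, N m; "eef_pos": TCP position; "tcp_rot": TCP orientation; "ft_force": force on the tool from outside, world axes, zero at the start; "moment": the same for the moment, N m; "opening": opening from 0.0 (shut) to 1.0 (fully open); "grip_force": force on a finger pad.
Only numpy, scipy, OpenCV 4.12 (cv2) and the standard library are available. Lean on these libraries where they do the work, as an engineer would, in place of code of your own. Each camera call takes 0.05 s, during which the arm holds its last target. There are 200 camera calls.

## Working session

There is one attempt and no reset: what is moved stays moved. The work goes in short steps, Python scripts to look and compute and a tool call to move; the robot and the scene stay as the last step left them, time stands still between calls to the robot, and variables do not carry over. Pictures are saved under pics/ and viewed, at most 10 in all, crops included, and the job is handed in when it is done.

Besides the shell and the picture viewer there is one more tool, called after ">>>" in YAML: its name, and indented under it one key for each argument. step_arm: Moves the arm, as the interface text tells. Its arguments: {"type":"object","properties":{"plan":{"type":"array"}},"required":["plan"]}

```bash
mkdir -p pics; cat > h.py <<'E'
import numpy as np, cv2
from cell import env
def cal(n):
    c=env.get_calibration(n); return np.array(c["K"]),np.array(c["extrinsics"]),c
def ray(n,u,v):
    K,E,_=cal(n); d=np.linalg.solve(K,[u,v,1.]); d=np.array([d[0],-d[1],-d[2]])
    R=E[:3,:3]; return -R.T@E[:3,3], R.T@d
def onz(n,u,v,z):
    o,d=ray(n,u,v); return o+d*(z-o[2])/d[2]
def proj(n,p):
    K,E,_=cal(n); q=E[:3,:3]@np.array(p,float)+E[:3,3]; q=K@[q[0],-q[1],-q[2]]; return q[:2]/q[2]
def tri(a,b):
    (o1,d1),(o2,d2)=a,b
    s=np.linalg.lstsq(np.c_[d1,-d2],o2-o1,rcond=None)[0]; p=o1+d1*s[0];q=o2+d2*s[1]; return (p+q)/2,np.linalg.norm(p-q)
def shot(n,f):
    im=env.read_camera(n); cv2.imwrite(f,im); return im
E
python3 - <<'E'
from h import *
for n in("scene","top"):
    shot(n,f"pics/{n}0.png"); K,E,c=cal(n); print(n,K.tolist(),E.round(3).tolist(),[k for k in c])
print(env.state()); print(env.tcp_to_grasp)
E
```

```text
scene [[372.4652806504878, 0.0, 318.2110232999076], [0.0, 372.4652806504878, 192.078150477157], [0.0, 0.0, 1.0]] [[-0.211, 0.977, 0.001, 117.635], [-0.826, -0.179, 0.535, 400.931], [0.523, 0.112, 0.845, -1333.579], [0.0, 0.0, 0.0, 1.0]] ['K', 'extrinsics']
top [[409.07192969170654, 0.0, 320.61843227258316], [0.0, 409.07192969170654, 198.9208863204412], [0.0, 0.0, 1.0]] [[0.008, -1.0, -0.03, 15.745], [0.997, 0.006, 0.077, -538.536], [-0.077, -0.03, 0.997, -947.195], [0.0, 0.0, 0.0, 1.0]] ['K', 'extrinsics']
{'t': 0.1, 'joints': array([-1.38162253e+00,  4.91486217e-01,  1.55939558e+00,  2.00560469e-06,
        1.09169785e+00, -1.05612157e-01]), 'qvel': array([ 0.000313  , -0.0025453 , -0.00211828,  0.0006728 ,  0.00119852,
        0.00151547]), 'tau': array([ 2.09093691e-03, -6.13625765e+01, -2.58605200e+01,  6.93786121e-02,
        4.70395829e-02, -5.72679551e-05]), 'eef_pos': array([ 181.5581349 , -597.82047535,  214.1258659 ]), 'tcp_rot': array([-3.14061135e+00, -1.05813066e-04,  2.94784975e-01]), 'ft_force': array([ 0.99150085, -0.57049839,  0.44204774]), 'moment': array([ 0.0556234 ,  0.01386595, -0.03143958]), 'grip_force': 0.0, 'opening': 1.0006202753537063}
18.8
```

View pics/scene0.png

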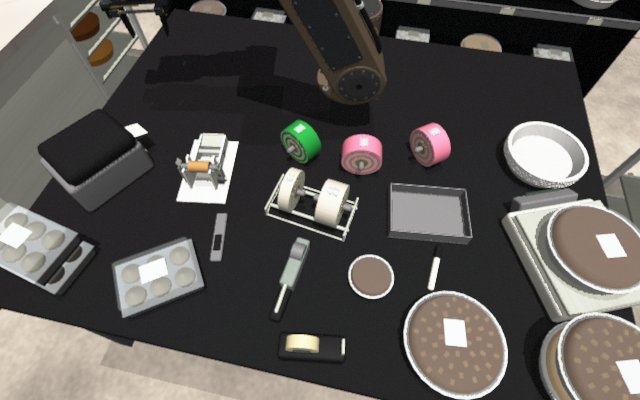

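View pics/top0.png

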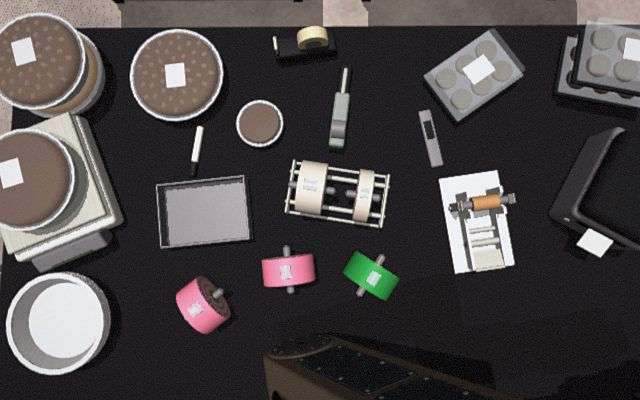

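Scene view: dispenser at (205,165) with its orange-brown core at (200,167), rack at (312,205), tray at (428,213). Top view: core at (487,202), tray at (204,212).

Candidates for the wide roll in the top view:
- wide white roll (312,188)
- narrow white roll (367,195)
- pink rolls (288,270) and (203,303)
- green roll (371,275)

I choose the wide white one at (312,188) and will check it in a crop.

```bash
python3 - <<'E'
from h import *
t=cv2.imread("pics/top0.png"); s=cv2.imread("pics/scene0.png")
def c(im,x,y,w,h): return cv2.resize(im[y:y+h,x:x+w],(400,300),interpolation=cv2.INTER_CUBIC)
m=np.vstack([np.hstack([c(t,275,150,120,90),c(t,420,165,120,90)]),np.hstack([c(s,260,155,100,75),c(s,165,125,100,75)])])
cv2.imwrite("pics/crop1.png",m)
hsv=cv2.cvtColor(t,cv2.COLOR_BGR2HSV)
# core orange
for n,im in(("top",t),("scene",s)):
    h=cv2.cvtColor(im,cv2.COLOR_BGR2HSV); mk=cv2.inRange(h,(5,120,80),(20,255,255))
    k,l,st,ce=cv2.connectedComponentsWithStats(mk)
    for i in range(1,k):
        if st[i,4]>40:
            pts=np.argwhere(l==i)[:,::-1].astype(np.float32); print(n,st[i],ce[i],cv2.minAreaRect(pts))
# tray
print("tray",[onz("top",*p,4).round(0) for p in((157,181),(246,177),(251,242),(160,247),(204,212))])
for p in ((439,178),(502,171),(513,266),(454,272)): print("base",onz("top",*p,12).round(1))
E
```

```text
top [472 194  28  17 338] [485.89940828 201.87869822] ((485.8243408203125, 201.94593811035156), (13.31631851196289, 26.63263702392578), 80.53767395019531)
scene [ 88  39  25  27 334] [101.00898204  52.55389222] ((101.08196258544922, 53.401634216308594), (12.419576644897461, 30.728849411010742), 39.80556869506836)
scene [188 161  22  11 197] [197.93908629 166.07106599] ((198.21763610839844, 166.1705780029297), (20.861448287963867, 9.970544815063477), 4.398705005645752)
tray [array([581., 421.,   4.]), array([592., 202.,   4.]), array([435., 186.,   4.]), array([421., 407.,   4.]), array([506., 303.,   4.])]
base [ 590.7 -261.4   12. ]
base [ 608.  -409.7   12. ]
base [ 385.2 -429.3   12. ]
base [ 369.9 -293.    12. ]
```

View pics/crop1.png

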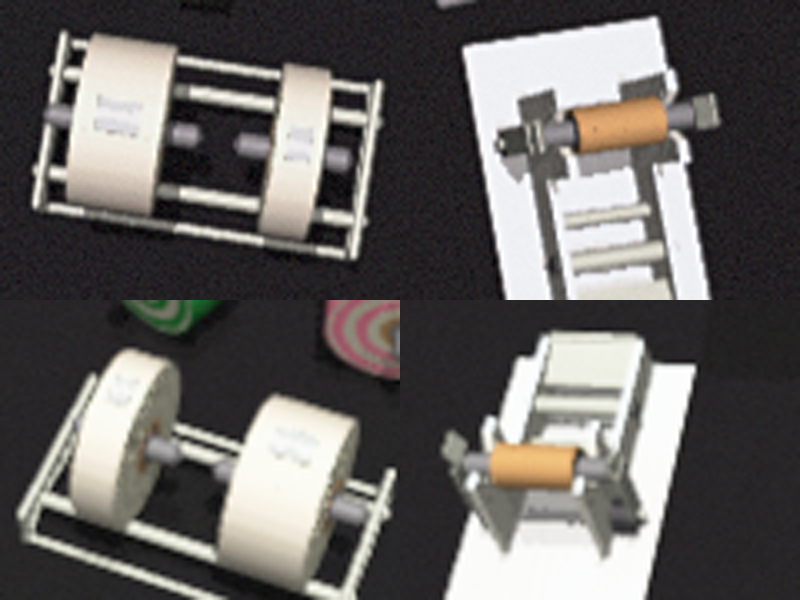

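Crop: the wide roll (cream, broad, at top px (312,188)) is confirmed as the tray-side one on the rack, with the narrow one at (367,195). Dispenser front faces the robot, spool axis about 8° off the image horizontal.

```bash
cat >> h.py <<'E'
def go(p,yaw=None,n=1):
    "shift in tool axes + turn(deg) to TCP p, yaw deg"
    s=env.state(); y=s["tcp_rot"][2]; R=cv2.Rodrigues(np.array([0,0,y]))[0]@np.diag([1,-1,-1])
    print("t",round(s["t"],2),"tcp",s["eef_pos"].round(1),"yaw",round(np.degrees(y),1),"shift",(R.T@(np.array(p)-s["eef_pos"])).round(1),"turn",None if yaw is None else round(np.degrees(y)-yaw,1))
E
python3 - <<'E'
from h import *
print("cams",ray("top",0,0)[0].round(),ray("scene",0,0)[0].round())
a=ray("top",485.85,201.9); b=ray("scene",198.1,166.1)
print("core top@80",onz("top",485.85,201.9,80).round(1),"tri",tri(a,b))
c1,c2=onz("top",450.9,207,98),onz("top",511.5,197.4,98); d=c1-c2; print("clips",c1,c2,np.degrees(np.arctan2(-d[0],d[1])),(c1+c2)/2)
t=cv2.imread("pics/top0.png"); mk=cv2.inRange(cv2.cvtColor(t,cv2.COLOR_BGR2HSV),(5,120,80),(20,255,255)); mk[:, :460]=0
p=np.argwhere(mk>0)[:,::-1].astype(np.float32); vx,vy,x,y=cv2.fitLine(p,cv2.DIST_L2,0,.01,.01).ravel()
d=onz("top",x-20*vx,y-20*vy,80)-onz("top",x+20*vx,y+20*vy,80); print("core yaw",np.degrees(np.arctan2(-d[0],d[1])))
e1,e2=onz("top",289.4,183.9,72),onz("top",335,190.5,72); d=e1-e2; print("wide",e1,e2,(e1+e2)/2,"len",np.linalg.norm(d),"yaw",np.degrees(np.arctan2(-d[0],d[1])))
print("chk scene e?", proj("scene",e1),proj("scene",e2))
r=[onz("top",275+.3*u,150+.3*v,37) for u,v in((64,38),(380,85),(355,253),(37,205))]; print("rack",np.round(r,0).tolist(),np.mean(r,0))
for q in((0,2),): 
    d=(r[0]+r[3]-r[1]-r[2]); print("rack yaw",np.degrees(np.arctan2(-d[0],d[1])))
go([527,-344,150],96.5)
E
```

```text
cams [464. -10. 986.] [1053.  106.  912.]
core top@80 [ 529.4 -345.1   80. ] tri (array([ 529.10413814, -343.22984198,   85.90044219]), np.float64(0.6627097351452651))
clips [ 516.67254411 -263.73063346   98.        ] [ 538.17475372 -393.11089394   98.        ] 9.435964553407386 [ 527.42364891 -328.4207637    98.        ]
core yaw 8.236624225072175
wide [568.0096209   88.66685886  72.        ] [553.61264149 -14.11462509  72.        ] [560.8111312   37.27611688  72.        ] len 103.78490477052138 yaw -7.973750049506234
chk scene e? [350.76251407 209.64831439] [313.29018313 197.85689179]
rack [[625.0, 82.0, 37.0], [593.0, -140.0, 37.0], [476.0, -122.0, 37.0], [507.0, 99.0, 37.0]] [550.233891   -20.10243806  37.        ]
rack yaw -8.246463984056312
t 0.1 tcp [ 181.6 -597.8  214.1] yaw 16.9 shift [ 404.3 -142.5   64.1] turn -79.6
```

>>> step_arm:
  plan:
    - [[404, -143, 30, -80, 1], [404, -143, 30, -80, 1], [404, -143, 30, -80, 1], [404, -143, 30, -80, 1], [404, -143, 30, -80, 1], [404, -143, 30, -80, 1], [404, -143, 30, -80, 1], [404, -143, 30, -80, 1]]

```text
t: 0.77
eef_pos: [450.6, -399.2, 191.1]
tcp_rot: [-3.141, -0.0, 1.301]
ft_force: [0.0, -0.0, 0.2]
opening: 1.001
grip_force: 0.0
```

```bash
python3 -c "
from h import *
go([529,-344.5,130],97.5)"
```

```text
t 0.77 tcp [ 450.6 -399.2  191.1] yaw 74.5 shift [73.6 60.9 61.1] turn -23.0
```

>>> step_arm:
  plan:
    - [[70, 57, 50, -21, 1], [70, 57, 50, -21, 1], [70, 57, 50, -21, 1], [70, 57, 50, -21, 1], [70, 57, 50, -21, 1], [70, 57, 50, -21, 1], [70, 57, 50, -21, 1]]

```text
t: 1.35
eef_pos: [522.6, -350.0, 142.1]
tcp_rot: [3.141, 0.001, 1.658]
ft_force: [0.0, -0.2, -0.0]
opening: 1.0
grip_force: 0.0
```

```bash
python3 -c "
from h import *
shot('top','pics/t2.png');shot('scene','pics/s2.png')
go([529,-344.5,66],97.5)"
```

```text
t 1.45 tcp [ 522.6 -350.   142.2] yaw 95.0 shift [ 5.   6.9 76.2] turn -2.5
```

>>> step_arm:
  plan:
    - [[5, 7, 20, -2.5, 1], [5, 7, 40, -2.5, 1], [5, 7, 60, -2.5, 1], [5, 7, 76, -2.5, 1], [5, 7, 76, -2.5, 1], [5, 7, 76, -2.5, 1]]

```text
t: 1.95
eef_pos: [529.3, -343.9, 65.5]
tcp_rot: [-3.141, -0.0, 1.704]
ft_force: [0.3, 0.3, 1.2]
opening: 0.998
grip_force: 0.0
```

>>> step_arm:
  plan:
    - [[0, 0, 0, 0, -1], [0, 0, 0, 0, -1], [0, 0, 0, 0, -1], [0, 0, 0, 0, -1], [0, 0, 0, 0, -1], [0, 0, 0, 0, -1], [0, 0, 0, 0, -1], [0, 0, 0, 0, -1]]

```text
t: 2.62
eef_pos: [529.8, -343.4, 65.4]
tcp_rot: [-3.142, 0.0, 1.705]
ft_force: [0.2, 0.6, 0.4]
opening: 0.493
grip_force: 0.0
```

```bash
python3 -c "
from h import *
t=shot('top','pics/t3.png');s=shot('scene','pics/s3.png')
c=lambda im,x,y:cv2.resize(im[y:y+90,x:x+90],(400,400),interpolation=cv2.INTER_CUBIC)
cv2.imwrite('pics/c3.png',np.hstack([c(t,440,160),c(s,155,120)]))
print(env.state()['moment']);go([529,-344.5,66],97.5)"
```

```text
[ 0.0197249  -0.1057797   0.01036421]
t 2.72 tcp [ 529.8 -343.4   65.3] yaw 97.7 shift [-1.  -0.9 -0.7] turn 0.2
```

View pics/c3.png

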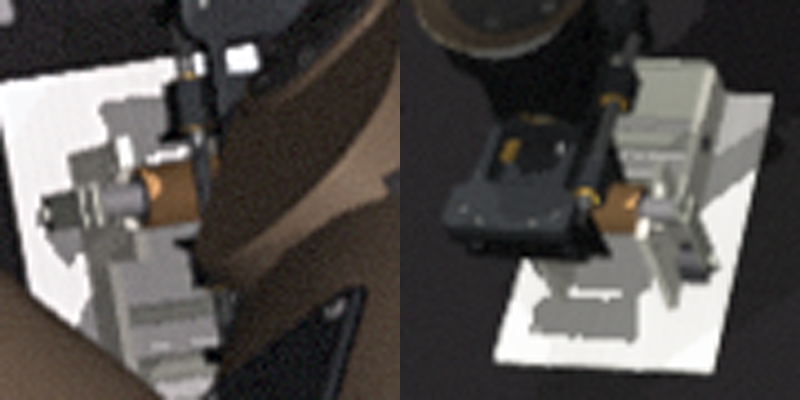

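The crop shows the fingers astride the core (brown, left-crop px (170,195)) and still closing. I'll finish the close.

>>> step_arm:
  plan:
    - [[0, 0, 0, 0, -1], [0, 0, 0, 0, -1], [0, 0, 0, 0, -1], [0, 0, 0, 0, -1], [0, 0, 0, 0, -1], [0, 0, 0, 0, -1], [0, 0, 0, 0, -1], [0, 0, 0, 0, -1]]

```text
t: 3.38
eef_pos: [529.7, -343.4, 65.3]
tcp_rot: [-3.141, -0.0, 1.705]
ft_force: [-1.9, 0.3, -0.2]
opening: 0.33
grip_force: 30.0
```

>>> step_arm:
  plan:
    - [[0, 0, -3, 0, -1], [0, 0, -6, 0, -1], [0, 0, -9, 0, -1], [0, 0, -12, 0, -1], [0, 0, -16, 0, -1], [0, 0, -20, 0, -1], [0, 0, -26, 0, -1], [0, 0, -34, 0, -1]]

```text
t: 4.05
eef_pos: [530.0, -343.4, 100.7]
tcp_rot: [3.141, 0.0, 1.705]
ft_force: [-1.1, 0.1, -0.0]
opening: 0.33
grip_force: 30.0
```

>>> step_arm:
  plan:
    - [[0, 0, -35, 0, -1], [0, 0, -70, 0, -1], [0, 0, -105, 0, -1], [0, 0, -105, 0, -1], [0, 0, -105, 0, -1]]

```text
t: 4.47
eef_pos: [530.3, -343.6, 207.4]
tcp_rot: [3.138, 0.004, 1.705]
ft_force: [-0.3, 0.4, -1.4]
opening: 0.331
grip_force: 30.0
```

```bash
python3 -c "
from h import *
t=shot('top','pics/t4.png');s=shot('scene','pics/s4.png')
c=lambda im,x,y:cv2.resize(im[y:y+120,x:x+120],(400,400),interpolation=cv2.INTER_CUBIC)
cv2.imwrite('pics/c4.png',np.hstack([c(t,430,130),c(s,145,80)]))
go([506,303,205],94)"
```

```text
t 4.57 tcp [ 529.4 -342.9  204.2] yaw 97.7 shift [643.3  63.2  -0.8] turn 3.7
```

View pics/c4.png

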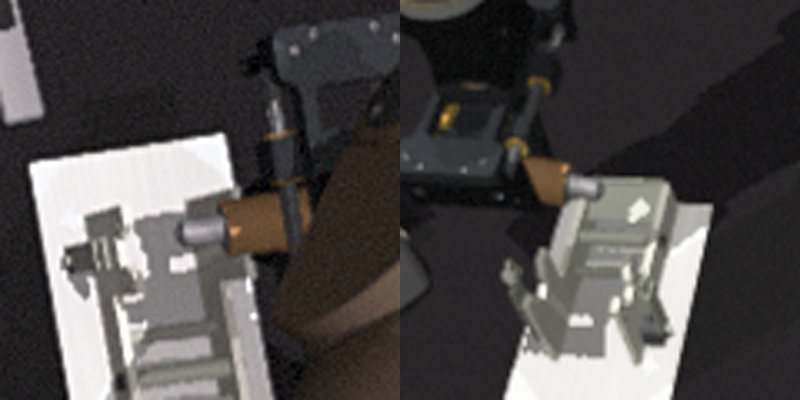

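The spool is held level at left-crop px (250,225), clear of the dispenser, and the clips are empty. Next it goes to the tray.

>>> step_arm:
  plan:
    - [[40, 4, 0, 1, -1], [80, 8, 0, 2, -1], [120, 12, 0, 3, -1], [160, 16, 0, 4, -1], [200, 20, 0, 4, -1], [240, 24, 0, 4, -1], [280, 28, 0, 4, -1], [320, 32, 0, 4, -1]]

```text
t: 5.23
eef_pos: [517.6, -20.0, 203.2]
tcp_rot: [-3.139, -0.001, 1.635]
ft_force: [1.3, 0.8, -1.4]
opening: 0.332
grip_force: 30.0
```

>>> step_arm:
  plan:
    - [[40, 1, 0, 0, -1], [80, 3, 0, 0, -1], [120, 5, 0, 0, -1], [160, 7, 0, 0, -1], [200, 8, 0, 0, -1], [240, 9, 0, 0, -1], [280, 10, 0, 0, -1], [310, 11, 0, 0, -1]]

```text
t: 5.9
eef_pos: [508.5, 290.8, 202.9]
tcp_rot: [-3.139, 0.001, 1.636]
ft_force: [-0.0, -0.9, -0.3]
opening: 0.329
grip_force: 30.0
```

```bash
python3 -c "
from h import *
env.read_camera('top')
go([506,303,8],94)"
```

```text
t 5.95 tcp [508.4 294.3 202.8] yaw 93.8 shift [  8.8  -1.8 194.8] turn -0.2
```

>>> step_arm:
  plan:
    - [[8, -2, 40, 0, -1], [8, -2, 80, 0, -1], [8, -2, 120, 0, -1], [8, -2, 150, 0, -1], [8, -2, 170, 0, -1], [8, -2, 185, 0, -1], [8, -2, 194, 0, -1], [8, -2, 196, 0, -1]]

```text
t: 6.62
eef_pos: [505.8, 294.9, 6.3]
tcp_rot: [-3.137, 0.002, 1.635]
ft_force: [-3.7, -6.0, 11.8]
opening: 0.332
grip_force: 30.0
```

```bash
python3 -c "
from h import *
print(env.state()['ft_force'],env.state()['eef_pos'])
t=shot('top','pics/t5.png');s=shot('scene','pics/s5.png')
c=lambda im,x,y:cv2.resize(im[y:y+120,x:x+120],(400,400),interpolation=cv2.INTER_CUBIC)
cv2.imwrite('pics/c5.png',np.hstack([c(t,145,150),c(s,365,150)]))"
```

```text
[-3.74414587 -6.01814961 11.76462931] [505.7697593  294.89290425   6.28630345]
```

View pics/c5.png

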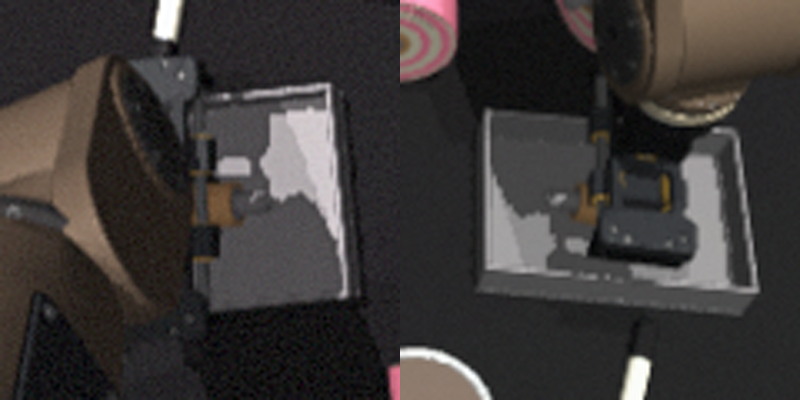

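The spool is inside the tray, well clear of the walls (core at left-crop px (215,200)) and touching the floor. I'll release and rise.

>>> step_arm:
  plan:
    - [[0, 0, -1, 0, 0.2], [0, 0, -1, 0, 0.2], [0, 0, -1, 0, 0.2], [0, 0, -1, 0, 0.2], [0, 0, -1, 0, 0.2], [0, 0, -1, 0, 0.2]]

```text
t: 7.22
eef_pos: [507.2, 296.0, 9.4]
tcp_rot: [3.141, 0.0, 1.635]
ft_force: [-1.7, -0.4, 0.2]
opening: 0.597
grip_force: 0.0
```

>>> step_arm:
  plan:
    - [[0, 0, -10, 0, 0.2], [0, 0, -30, 0, 0.2], [0, 0, -60, 0, 0.2], [0, 0, -100, 0, 1], [0, 0, -140, 0, 1], [0, 0, -180, 0, 1], [0, 0, -200, 0, 1]]

```text
t: 7.8
eef_pos: [507.9, 296.4, 215.1]
tcp_rot: [3.136, -0.002, 1.635]
ft_force: [-0.2, 0.7, 0.2]
opening: 0.828
grip_force: 0.0
```

```bash
python3 -c "
from h import *
t=shot('top','pics/t6.png');go([560,37,200],-8.1)"
```

```text
t 7.85 tcp [508.8 296.8 217.2] yaw 93.7 shift [-262.5   34.4   17.2] turn 101.8
```

>>> step_arm:
  plan:
    - [[-35, 5, 15, 7, 1], [-70, 10, 15, 14, 1], [-105, 15, 15, 21, 1], [-140, 20, 15, 28, 1], [-175, 25, 15, 35, 1], [-210, 30, 15, 42, 1], [-240, 33, 15, 49, 1], [-263, 35, 15, 56, 1]]

```text
t: 8.52
eef_pos: [559.1, 33.4, 194.8]
tcp_rot: [3.141, -0.0, 0.65]
ft_force: [0.8, 0.4, -0.1]
opening: 1.002
grip_force: 0.0
```

>>> step_arm:
  plan:
    - [[0, 0, 0, 7, 1], [0, 0, 0, 14, 1], [0, 0, 0, 21, 1], [0, 0, 0, 28, 1], [0, 0, 0, 35, 1], [0, 0, 0, 42, 1], [0, 0, 0, 46, 1], [0, 0, 0, 46, 1]]

```text
t: 9.18
eef_pos: [558.8, 35.8, 194.7]
tcp_rot: [3.142, -0.0, -0.148]
ft_force: [0.3, -0.1, -0.1]
opening: 1.0
grip_force: 0.0
```

```bash
python3 -c "
from h import *
t=shot('top','pics/t7.png');s=shot('scene','pics/s7.png')
c=lambda im,x,y,d:cv2.resize(im[y:y+d,x:x+d],(400,400),interpolation=cv2.INTER_CUBIC)
cv2.imwrite('pics/c7.png',np.hstack([c(cv2.imread('pics/t6.png'),270,140,130),c(s,235,120,130)]))
print([proj('scene',p).round(1) for p in((560,37,72),(560,37,130))])
go([560,37,95],-8.1)"
```

```text
[array([331.8, 203.4]), array([332.5, 191.6])]
t 9.28 tcp [558.9  35.8 194.6] yaw -8.2 shift [ 0.9 -1.4 99.6] turn -0.1
```

View pics/c7.png

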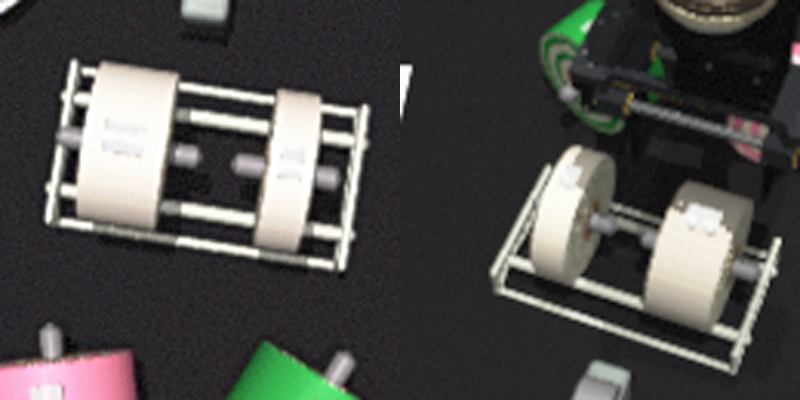

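The crop shows the wide roll undisturbed, spindle ends at top px (288.5,184) and (335,190), which agrees with the earlier fix. The gripper is aligned above it, so down it goes.

>>> step_arm:
  plan:
    - [[1, -1, 30, 0, 1], [1, -1, 55, 0, 1], [1, -1, 75, 0, 1], [1, -1, 90, 0, 1], [1, -1, 99, 0, 1], [1, -1, 99, 0, 1], [1, -1, 99, 0, -1], [1, -1, 99, 0, -1]]

```text
t: 9.95
eef_pos: [560.7, 36.6, 96.3]
tcp_rot: [-3.142, -0.001, -0.144]
ft_force: [0.4, 0.1, 1.0]
opening: 0.913
grip_force: 0.0
```

>>> step_arm:
  plan:
    - [[0, 0, 0, 0, -1], [0, 0, 0, 0, -1], [0, 0, 0, 0, -1], [0, 0, 0, 0, -1], [0, 0, 0, 0, -1], [0, 0, 0, 0, -1], [0, 0, 0, 0, -1], [0, 0, 0, 0, -1]]

```text
t: 10.62
eef_pos: [560.3, 36.6, 95.6]
tcp_rot: [3.142, -0.0, -0.145]
ft_force: [-1.3, -0.0, 5.0]
opening: 0.587
grip_force: 30.0
```

>>> step_arm:
  plan:
    - [[0, 0, -5, 0, -1], [0, 0, -15, 0, -1], [0, 0, -30, 0, -1], [0, 0, -50, 0, -1], [0, 0, -70, 0, -1], [0, 0, -90, 0, -1], [0, 0, -110, 0, -1], [0, 0, -110, 0, -1]]

```text
t: 11.28
eef_pos: [561.4, 36.6, 209.3]
tcp_rot: [-3.141, -0.006, -0.145]
ft_force: [0.6, 0.7, -3.6]
opening: 0.588
grip_force: 30.0
```

```bash
python3 -c "
from h import *
env.read_camera('top')
s=env.state();print(s['ft_force'],s['moment'],s['opening'])
go([529,-344.5,205],7.5)"
```

```text
[ 0.86018358 -0.74762276 -3.98887156] [ 0.05745092 -0.00684842  0.00356807] 0.585284257588118
t 11.33 tcp [560.7  36.6 207.1] yaw -8.3 shift [ 23.7 381.7   2.1] turn -15.8
```

The held roll's bottom would sit at about 125 mm and the narrow roll tops out at 130, so I'll raise first and then cross.

>>> step_arm:
  plan:
    - [[0, 0, -20, 0, -1], [0, 0, -40, 0, -1], [2, 20, -45, -2, -1], [4, 50, -45, -4, -1], [6, 80, -45, -6, -1], [8, 115, -45, -8, -1], [10, 150, -45, -10, -1], [12, 185, -45, -12, -1]]

```text
t: 12.0
eef_pos: [544.4, -149.5, 248.8]
tcp_rot: [-3.141, 0.002, 0.066]
ft_force: [1.2, 0.6, -1.9]
opening: 0.587
grip_force: 30.0
```

```bash
python3 -c "
from h import *
go([529,-344.5,200],7.5)"
```

```text
t 12.0 tcp [ 544.4 -149.5  248.8] yaw 3.8 shift [-28.3 193.6  48.8] turn -3.7
```

>>> step_arm:
  plan:
    - [[-4, 30, 0, -1, -1], [-9, 65, 0, -2, -1], [-14, 100, 0, -3, -1], [-19, 135, 10, -3.7, -1], [-24, 165, 25, -3.7, -1], [-27, 185, 40, -3.7, -1], [-28, 192, 49, -3.7, -1], [-28, 192, 49, -3.7, -1]]

```text
t: 12.67
eef_pos: [528.2, -342.3, 197.6]
tcp_rot: [-3.138, 0.004, 0.127]
ft_force: [0.1, 1.2, -3.1]
opening: 0.587
grip_force: 30.0
```

```bash
python3 -c "
from h import *
t=shot('top','pics/t8.png');s=shot('scene','pics/s8.png')
c=lambda im,x,y,d:cv2.resize(im[y:y+d,x:x+d],(400,400),interpolation=cv2.INTER_CUBIC)
cv2.imwrite('pics/c8.png',np.hstack([c(t,420,130,130),c(s,140,70,130)]))
p=env.state()['eef_pos'];a=np.radians(7.5);ax=np.array([-np.sin(a),np.cos(a),0]);c=p-[0,0,23.5]
print([((proj('scene',c+k*ax)-[140,70])*400/130+[400,0]).round() for k in(-54,-28,28,54)],[((proj('top',c+k*ax)-[420,130])*400/130).round() for k in(-54,54)])
q=np.array([529,-344.5,80])
print([((proj('scene',q+k*ax)-[140,70])*400/130+[400,0]).round() for k in(-54,-36,36,54)],[((proj('top',q+k*ax)-[420,130])*400/130).round() for k in(-36,36)])
go([529,-344.5,130],7.5)"
```

```text
[array([488., 227.]), array([518., 229.]), array([585., 233.]), array([616., 235.])] [array([338., 200.]), array([168., 221.])]
[array([521., 295.]), array([540., 297.]), array([619., 302.]), array([639., 303.])] [array([252., 216.]), array([151., 228.])]
t 12.77 tcp [ 529.5 -340.8  200.6] yaw 7.4 shift [-1.   3.6 70.6] turn -0.1
```

View pics/c8.png

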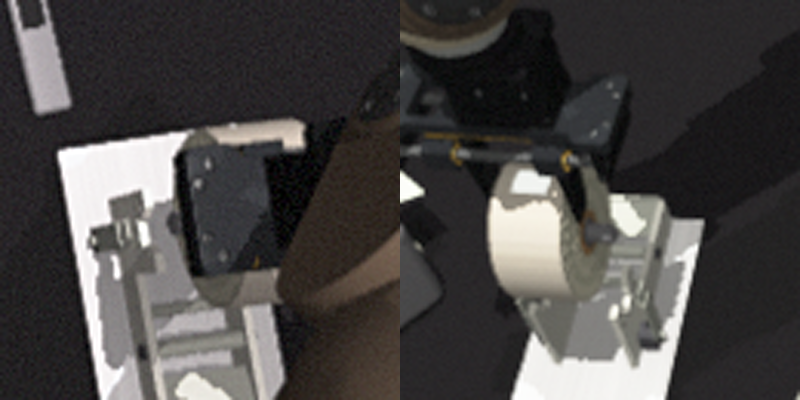

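The roll hangs level over the dispenser, and its left spindle end at crop px (615,235) matches the predicted (616,235). I'll lower it to just above the clips.

>>> step_arm:
  plan:
    - [[-1, 3, 20, 0, -1], [-1, 3, 40, 0, -1], [-1, 3, 55, 0, -1], [-1, 3, 65, 0, -1], [-1, 3, 70, 0, -1], [-1, 3, 70, 0, -1], [-1, 3, 70, 0, -1]]

```text
t: 13.35
eef_pos: [529.6, -344.5, 132.2]
tcp_rot: [3.141, -0.001, 0.13]
ft_force: [-0.6, 0.4, -3.0]
opening: 0.589
grip_force: 30.0
```

```bash
python3 -c "
from h import *
t=shot('top','pics/t9.png');s=shot('scene','pics/s9.png')
c=lambda im,x,y,d:cv2.resize(im[y:y+d,x:x+d],(400,400),interpolation=cv2.INTER_CUBIC)
cv2.imwrite('pics/c9.png',np.hstack([c(t,430,150,90),c(s,150,110,90)]))
print(env.state()['ft_force'],env.state()['moment'])
go([529,-344,103.5],7.5)"
```

```text
[ 0.56399745  0.20023099 -3.08026376] [ 0.05356535 -0.01835371 -0.02604679]
t 13.45 tcp [ 529.6 -344.8  132.5] yaw 7.4 shift [-0.5 -0.9 29. ] turn -0.1
```

View pics/c9.png

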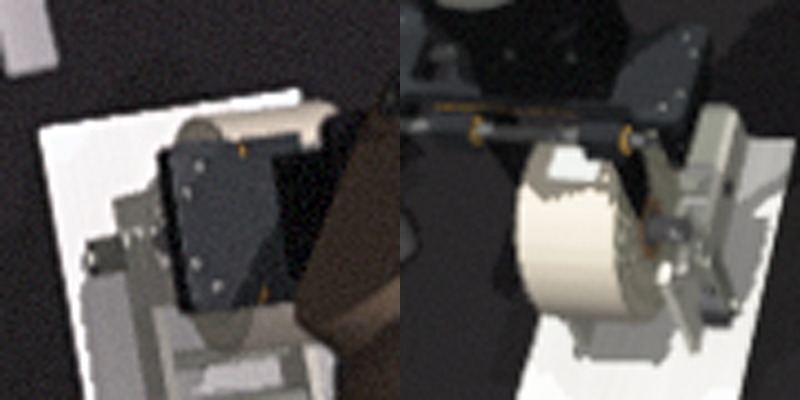

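The roll sits between the uprights, its spindle tip (right-crop px (685,230)) just above the clip. I'll press down in steps while watching the force.

>>> step_arm:
  plan:
    - [[0, -1, 4, 0, -1], [0, -1, 8, 0, -1], [0, -1, 11, 0, -1], [0, -1, 13, 0, -1], [0, -1, 15, 0, -1], [0, -1, 15, 0, -1]]

```text
t: 13.95
eef_pos: [529.6, -343.8, 117.6]
tcp_rot: [3.14, -0.002, 0.129]
ft_force: [0.5, 3.5, 7.3]
opening: 0.591
grip_force: 30.0
```

>>> step_arm:
  plan:
    - [[0, 0, 2, 0, -1], [0, 0, 4, 0, -1], [0, 0, 6, 0, -1], [0, 0, 8, 0, -1], [0, 0, 9, 0, -1], [0, 0, 9, 0, -1]]

```text
t: 14.45
eef_pos: [528.4, -343.1, 106.2]
tcp_rot: [-3.14, 0.002, 0.129]
ft_force: [0.1, 4.1, -11.6]
opening: 0.585
grip_force: 30.0
```

>>> step_arm:
  plan:
    - [[0, -1, 1, 0, -1], [0, -1, 2, 0, -1], [0, -1, 3, 0, -1], [0, -1, 4, 0, -1], [0, -1, 4, 0, -1], [0, -1, 4, 0, -1]]

```text
t: 14.95
eef_pos: [529.1, -343.2, 103.8]
tcp_rot: [3.14, -0.001, 0.129]
ft_force: [-1.0, 0.3, -1.6]
opening: 0.59
grip_force: 30.0
```

```bash
python3 -c "
from h import *
s=env.state();print(s['eef_pos'],s['ft_force'],s['moment'])"
```

```text
[ 529.10113137 -343.16562443  103.80448951] [-1.04767336  0.302317   -1.59604124] [0.12342009 0.09342197 0.00777965]
```

>>> step_arm:
  plan:
    - [[0, 0, 1, 0, -1], [0, 0, 2, 0, -1], [0, 0, 2, 0, -1], [0, 0, 2, 0, -1]]

```text
t: 15.28
eef_pos: [529.3, -343.2, 103.5]
tcp_rot: [3.14, -0.002, 0.129]
ft_force: [-4.1, 4.5, 14.2]
opening: 0.586
grip_force: 30.0
```

The spindle has bottomed (z stops at 103.5 with force building), so it is seated. Next I relax, open partway so the fingers stay clear of the clips, and rise.

>>> step_arm:
  plan:
    - [[0, 0, -2, 0, 0.4], [0, 0, -2, 0, 0.4], [0, 0, -2, 0, 0.4], [0, 0, -2, 0, 0.4], [0, 0, -2, 0, 0.4], [0, 0, -2, 0, 0.4]]

```text
t: 15.78
eef_pos: [528.8, -342.8, 103.2]
tcp_rot: [3.142, 0.0, 0.129]
ft_force: [0.1, 0.2, 0.5]
opening: 0.703
grip_force: 0.0
```

>>> step_arm:
  plan:
    - [[0, 0, -10, 0, 0.4], [0, 0, -25, 0, 0.4], [0, 0, -50, 0, 0.4], [0, 0, -80, 0, 0.4], [0, 0, -110, 0, 0.4], [0, 0, -130, 0, 0.4]]

```text
t: 16.28
eef_pos: [529.2, -343.0, 237.1]
tcp_rot: [3.139, -0.002, 0.129]
ft_force: [0.2, -0.3, 0.7]
opening: 0.7
grip_force: 0.0
```

>>> step_arm:
  plan:
    - [[-5, -40, 0, 0, 0.4], [-10, -80, 0, 0, 0.4], [-15, -120, 0, 0, 0.4], [-20, -160, 0, 0, 0.4], [-25, -200, 0, 0, 0.4], [-25, -240, 0, 0, 0.4], [-25, -260, 0, 0, 0.4], [-25, -260, 0, 0, 0.4]]

```text
t: 16.95
eef_pos: [469.8, -84.8, 234.4]
tcp_rot: [-3.142, -0.001, 0.132]
ft_force: [0.8, -0.4, 0.8]
opening: 0.702
grip_force: 0.0
```

```bash
python3 -c "
from h import *
t=shot('top','pics/t10.png');s=shot('scene','pics/s10.png')
c=lambda im,x,y,d:cv2.resize(im[y:y+d,x:x+d],(400,300),interpolation=cv2.INTER_CUBIC)
cc=lambda im,x,y:cv2.resize(im[y:y+75,x:x+100],(400,300),interpolation=cv2.INTER_CUBIC)
cv2.imwrite('pics/c10.png',np.vstack([np.hstack([cc(t,430,165),cc(s,150,125)]),np.hstack([cv2.resize(t,(400,250)),cv2.resize(s,(400,250))])]))
a=np.radians(7.4);ax=np.array([-np.sin(a),np.cos(a),0]);q=np.array([529,-343.5,80])
print([((proj('scene',q+k*ax)-[150,125])*4+[400,0]).round() for k in(-54,54)],[((proj('top',q+k*ax)-[430,165])*4).round() for k in(-54,54)])"
```

```text
[array([518., 164.]), array([672., 175.])] [array([319., 136.]), array([122., 160.])]
```

View pics/c10.png

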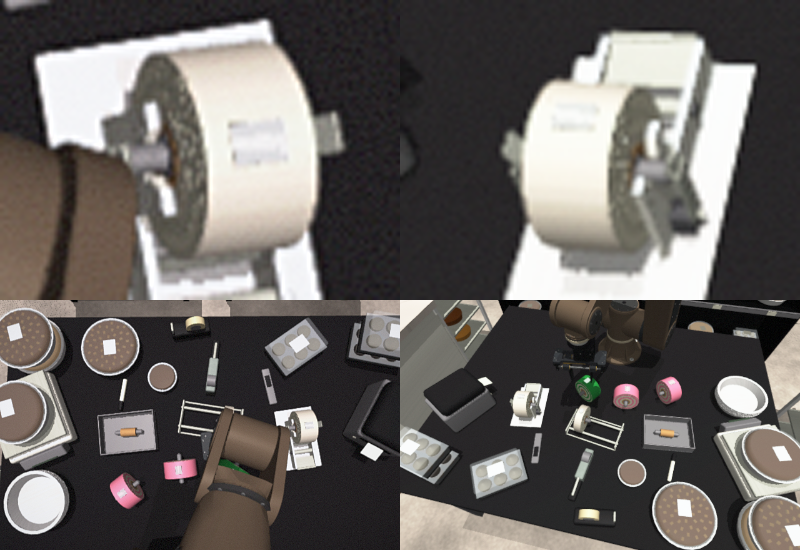

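The roll is seated level: its spindle end at crop px (670,172) is within about 1 image pixel of the predicted (672,175), and both clips look shut. The spool lies in the tray at mosaic px (128,432), and the bystanders are unmoved.

```bash
python3 -c "
from h import *
print(env.job_done())"
```

```text
the job is handed in; nothing more can be done
None
```

The empty spool is in the tray, the full wide roll is pressed home in the dispenser with both clips looking shut in the last pictures, and the job is handed in at about 17 s (no verdict came back).

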